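# Prove the profile blade, then present it over the mould on the wheel

### The arm

A 7-joint arm with a two-finger parallel gripper is mounted at the origin on the work surface. World frame = base frame: x ahead of the robot, y to its left, z up, the work surface at z = 0. Lengths are in m, angles in degrees, forces in N, time in s.
With the tool pointing down it reaches from about 0.425 to 0.875 m from the base axis. Payload 4.7 kg.
Tool frame: the origin (TCP) lies between the finger pads; the fingertips stand env.tip_reach ahead of it and the grasp point (between the pads) lies 2 mm behind it (env.tip_reach is the distance from the TCP to the fingertips, in m); z points along the fingers, y is the line along which they close (so a half turn about z gives the same grasp; the last joint's range is limited). The gripper opens to 87 mm and grips with 3 to 60 N. Pads are 19 mm wide; open, the fingers measure 117 mm over their backs; the gripper's body (75 mm by 190 mm) begins 51 mm behind the grasp point.
Start: joints at [65.896, 18.392, -4.016, 83.108, 1.295, 78.541, -3.26], TCP at [0.274, -0.59, 0.24] pointing down, gripper open.
Joint ranges: [-163.93, 163.93], [-17.29, 119.83], [-79.2, 71.16], [3.27, 140.29], [-89.18, 269.18], [5.43, 117.66], [-154.24, 154.24]. Speed limits (degrees/s): [147.25, 147.25, 180, 180, 180, 180, 180].

### API

Orientations are given as [roll, pitch, yaw] about the fixed x, y, z axes, in that order (R = Rz(yaw) Ry(pitch) Rx(roll)).
In Python, from cell import env gives the robot as it stands.
- The arm moves only by the tool tcp_steps, called after "Call:" as name([rows], argument=value, ...), one row to a line, values as JSON. Schema: {"type":"object","properties":{"steps":{"type":"array","items":{"type":"array","items":{"type":"array","items":{"type":"number"},"minItems":5,"maxItems":5},"minItems":1,"maxItems":8},"minItems":1,"maxItems":1},"squeeze":{"type":"number"},"only":{"type":"string"},"quiet":{"type":"boolean"},"lines":{"type":"string"}},"required":["steps"],"additionalProperties":false}. steps is a list that holds a single list of rows (three levels of brackets), with 1 to 8 rows, each of 5 numbers: dx, dy, dz in a scale on which 1.0 is 0.5 m, then a turn about the tool's z in parts of the range, where 1.0 means 60 degrees, then the finger opening in m; each row is the pose to reach, as a shift and turn from the pose commanded when the call began, along the tool's axes at that moment; what a row does not reach only later rows make up. A row lasts 1/12 s, in which the tool goes at most 0.0417 m and 7.16 degrees, less where a joint would pass 70% of its speed; a pose out of reach is approached as far as the arm can. The fingers move at their own pace and stop on an object; squeeze is the grip in N (left out, the last holds). Time passes only in rows, so rows that do not move let the fingers close. The tool returns the time, the measured TCP pose, the force, the opening and the grip force at its end. only (a regular expression) keeps the lines of the reply that match it, lines (a string "A,B") keeps lines A to B, and quiet returns only ok. Shift and turn numbers lie between -1 and 1, and a call with a number outside is refused. Input that does not fit is refused with a message, and nothing moves.
- env.get_obs(): the state, without advancing time (a new reading comes with each control period).
- env.read_camera(name): name is "scene" or "top" or "wrist"; returns a dict with "color" (420x560x3 uint8, blue, green, red), "fx", "fy", "cx", "cy" (pixels), "dist" ([k1, k2, p1, p2, k3] as OpenCV has them; the pictures are not rectified), "world_from_camera" (4x4, takes a point from camera to world coordinates). Camera axes: x right, y down, z forward; pixel columns grow to the right and rows downward; lengths in m; the calibration is good to about 2 mm. A picture is of the moment at which its call begins. There is no depth.
- env.sign_off(): hands the job in; it is judged then, once.
The state is a dict: "time_s": time; "qpos": joint angles; "joint_velocities": joint speeds; "effort": joint torques, N m; "tool_pos": TCP position; "tool_rot": TCP orientation; "force": force on the tool from outside, world axes, zero at the start; "wrist_torque": the same for the moment, N m; "grip_width": finger opening in m; "grasp_force": force on a finger pad.
Only numpy, scipy, OpenCV 4.12 (cv2) and the standard library are available. Lean on these libraries where they do the work, as an engineer would, in place of code of your own. Each camera call takes 0.05 s, during which the arm holds its last target. There are 200 camera calls.

### The job

Take the wooden-handled profile blade out of its wooden rack and try it in the metal master block: straight down to the bottom of the slot. Then draw it out, carry it over the row of plaster moulds on the ware board, and hold it upright and centred above the flat crown of the mould on the wheel, blade in line with the two steel dogs and its lower edge about a centimetre clear of the crown. Finish still holding it there, motionless; it must never touch the mould or the wheel, and leave everything else where it stands.

Things in the scene. Friction and masses are not known exactly. Their poses are not given: they have to be found in the camera images.
- gauge: loose profile blade, 110 to 225 g: flat steel blade 60 long (x) x 5 thick (y) x 45 mm deep below a wooden handle 80 (x) x 22 (y) x 50 mm high, whose underside makes a shoulder all round. Origin: middle of the blade's lower edge; z up; handle at z 45 to 95 mm. Starts blade-down in the rack, shoulders on the rack's top (origin 15 mm above the table), handle free above.
- rack: fixed light wooden block 100 (x) x 60 (y) x 60 mm high with a slot in its top, 67 x 11 mm and 52 mm deep, along its x. Origin: centre of its underside. It stands on the robot's side of the master block.
- master: fixed aluminium master block 100 (x) x 60 (y) x 60 mm high, on the same side of the ware board as the rack; slot along its x in the middle of its top, 67 x 11 mm, 30 mm deep with a flat bottom, 2 mm chamfer at the mouth. Origin: centre of its underside. With the blade on the slot's bottom the handle's underside is 15 mm above the block.
- slot_mouth (a point): centre of the master block's slot at its top face, 60 mm above the table and 30 mm above the slot's bottom; axes as the block
- wheel: fixed steel wheelhead, 184 mm across, top at 45 mm, with a fixed plaster hump mould on it: 140 mm across at its foot, flat crown 100 mm across, 105 mm above the table. Two steel dogs (20 x 16 mm, tops at 85 mm) stand on its x axis 80 mm either side of the centre. Origin: centre of the underside. Across the ware board from the master block; left or right varies.
- crown (a point): centre of the flat crown of the mould on the wheel, 105 mm above the table; x axis points through the dogs
- board: fixed wooden ware board 400 (x) x 120 (y) x 20 mm, between the two sides, running away from the robot, with three moulds in a row on it; tops at most 140 mm above the table. Origin: centre of its underside; x along the board, y across it.
- mould0: loose plaster hump mould, 104 mm across, 105 mm high, about 0.9 kg, nearest on the ware board; origin centre of its underside; leave alone
- mould1: loose banded plaster drum mould, 110 mm across, 120 mm high, about 0.9 kg, middle of the ware board; origin centre of its underside; leave alone
- mould2: loose plaster hump mould, 100 mm across, 110 mm high, about 0.9 kg, farthest on the ware board; origin centre of its underside; leave alone
- jar: loose grey jar, 40 mm across, 60 mm high, on the robot's side of the wheel; origin centre of its underside; leave alone
- rib: loose dark wooden rib, 25 x 70 x 12 mm high, lying beyond the master block; origin centre of its underside; leave alone
- mug: loose white mug, 72 mm across, 85 mm high, beyond the ware board; origin centre of its underside; leave alone
- wrench: loose steel wrench, 130 mm long, lying flat towards the far edge of the table; origin on its underside; leave alone

How it is judged:
By the outcome, as a careful person would: the job done as asked, in the order asked, and still so for the second after the job is handed in, while the arm keeps its last pose, push and grip.
It also fails if it takes over 58 s, if anything falls off the work surface, if the arm or the gripper's body presses on something with over 40 N, if the wrist force passes 120 N, or if a joint passes its speed limit or range.

## Working session

There is one attempt and no reset: what is moved stays moved. The work goes in short steps, Python scripts to look and compute and a tool call to move; the robot and the scene stay as the last step left them, time stands still between calls to the robot, and variables do not carry over. Pictures are saved under pics/ and viewed, at most 10 in all, crops included, and the job is handed in when it is done.

```bash
ls; mkdir -p pics
```

Run:
```python
from cell import env
import cv2
o=env.get_obs();print(o,env.tip_reach)
for n in("scene","top"):
    c=env.read_camera(n);cv2.imwrite(f"pics/{n}0.png",c["color"]);print(n,c["fx"],c["fy"],c["cx"],c["cy"],c["dist"],c["world_from_camera"])
```

```text
cell.py
pics
{'time_s': 0.0, 'qpos': array([65.89611425, 18.43946278, -4.01796323, 83.1742926 ,  1.29410726,
       78.54085621, -3.25855197]), 'joint_velocities': array([ 0.01926099,  0.0845826 , -0.03649821, -0.06956848, -0.07277356,
       -0.04815544, -0.04595334]), 'effort': array([ 1.89363236e-04, -4.91285062e+01, -4.03685672e-01, -3.12524343e+01,
       -6.38834853e-02,  4.35897731e-02,  1.43640841e-04]), 'tool_pos': array([ 0.27355973, -0.58905944,  0.23846258]), 'tool_rot': array([-1.79890592e+02,  4.08458549e-03,  2.49172033e+01]), 'force': array([0.26649176, 0.27885689, 0.33627707]), 'wrist_torque': array([ 0.0123375 ,  0.033888  , -0.00041985]), 'grasp_force': 0.0, 'grip_width': 0.08743310848917489} 0.017
scene 433.11336982069736 433.11336982069736 281.42590967171964 203.0240797799667 [0.03255687 0.         0.         0.         0.        ] [[-0.88659238  0.38169653 -0.26126941  0.83390728]
 [ 0.46246269  0.74254533 -0.48451491  0.42470428]
 [ 0.00906672 -0.55039458 -0.83485544  0.82308446]
 [ 0.          0.          0.          1.        ]]
top 531.1318689215381 531.1318689215381 276.99578838458945 210.12667012100644 [-0.09908371  0.          0.          0.          0.        ] [[ 0.00543544 -0.99170251  0.12843905  0.4420466 ]
 [-0.99995565 -0.00637817 -0.00692976 -0.00835951]
 [ 0.00769147 -0.12839569 -0.99169319  1.18376218]
 [ 0.          0.          0.          1.        ]]
```

View pics/top0.png

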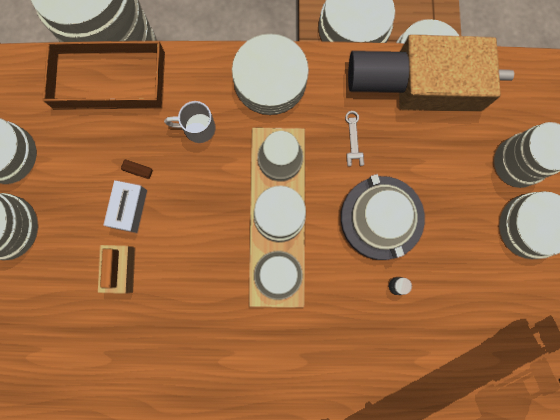

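View pics/scene0.png

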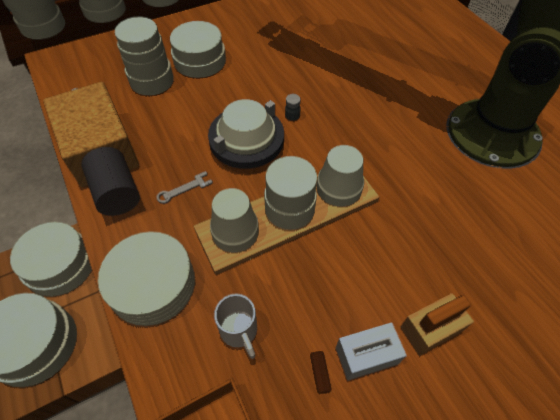

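The top view shows the rack with the handle at about (108,268), the master slot at (123,206), and the wheel crown at (389,214) with dogs at (375,180) and (398,252). The scene view shows the handle at about (447,312), the slot at (373,348), and the crown at (246,120) with dogs at (220,137) and (270,107).

Create h.py:
```python
import numpy as np,cv2,pickle
from cell import env
from scipy.spatial.transform import Rotation as R
def ray(c,p):
    K=np.array([[c["fx"],0,c["cx"]],[0,c["fy"],c["cy"]],[0,0,1]])
    u=cv2.undistortPoints(np.array([[p]],float),K,np.array(c["dist"])).ravel()
    T=c["world_from_camera"];d=T[:3,:3]@[u[0],u[1],1];return T[:3,3],d/np.linalg.norm(d)
def onz(c,p,z):
    o,d=ray(c,p);return o+d*(z-o[2])/d[2]
def tri(obs):
    A=np.zeros((3,3));b=np.zeros(3)
    for c,p in obs:
        o,d=ray(c,p);M=np.eye(3)-np.outer(d,d);A+=M;b+=M@o
    X=np.linalg.solve(A,b);return X,[1e3*np.linalg.norm(np.cross(X-ray(c,p)[0],ray(c,p)[1])) for c,p in obs]
def proj(c,X):
    T=np.linalg.inv(c["world_from_camera"]);K=np.array([[c["fx"],0,c["cx"]],[0,c["fy"],c["cy"]],[0,0,1]])
    return cv2.projectPoints(np.array(X,float).reshape(-1,3),cv2.Rodrigues(T[:3,:3])[0],T[:3,3],K,np.array(c["dist"]))[0].reshape(-1,2)
def shot(n,f):
    c=env.read_camera(n);pickle.dump(c,open(f"pics/{f}.pkl","wb"));cv2.imwrite(f"pics/{f}.png",c["color"]);return c
def load(f): return pickle.load(open(f"pics/{f}.pkl","rb"))
def go(X,yaw=None):
    "shift in tool axes to world X, and turn for tool yaw"
    o=env.get_obs();r=R.from_euler("xyz",o["tool_rot"],degrees=True)
    print("at",o["tool_pos"].round(4),o["tool_rot"].round(2),"shift",r.inv().apply(np.array(X)-o["tool_pos"]).round(4),"t",o["time_s"])
    if yaw is not None: print("turn about tool z",((o["tool_rot"][2]-yaw+90)%180-90).round(2))
```

Run:
```python
from h import *
t=shot("top","t1");s=shot("scene","s1")
for n,a,b,z in [("handle",(108,268),(447,312),.11),("slot",(123,206),(373,348),.06),("crown",(389,214),(246,120),.105),("dogA",(375,180),(220,137),.085),("dogB",(398,252),(270,107),.085)]:
    print(n,*[x.round(4) if hasattr(x,'round') else np.round(x,1) for x in tri([(t,a),(s,b)])],onz(t,a,z).round(4))
w=shot("wrist","w1");r=R.from_matrix(w["world_from_camera"][:3,:3]);p=w["world_from_camera"][:3,3]
o=env.get_obs();rt=R.from_euler("xyz",o["tool_rot"],degrees=True);print("cam in tool",rt.inv().apply(p-o["tool_pos"]),(rt.inv()*r).as_matrix().round(2),w["fx"])
go([.36,.36,.28])
cv2.imwrite("pics/c.png",np.hstack([cv2.resize(t["color"][170:300,80:160],None,fx=4.5,fy=4.5,interpolation=2),cv2.resize(s["color"][285:385,330:480],None,fx=2.9,fy=5.85,interpolation=2)[:585]]))
```

```text
handle [0.4596 0.3312 0.0989] [1.8 1.8] [0.4606 0.3263 0.11  ]
slot [0.5935 0.3176 0.0561] [2.2 2.2] [0.5944 0.3148 0.06  ]
crown [ 0.5735 -0.2475  0.0881] [4.5 4.5] [ 0.5752 -0.2465  0.105 ]
dogA [ 0.647  -0.2203  0.0927] [1.7 1.7] [ 0.6499 -0.2227  0.085 ]
dogB [ 0.4972 -0.2695  0.0755] [1.7 1.7] [ 0.4981 -0.2683  0.085 ]
cam in tool [ 0.07970102 -0.00043919 -0.14520228] [[ 0.   -0.96 -0.29]
 [ 1.    0.    0.  ]
 [ 0.   -0.29  0.96]] 290.6922151421216
at [ 0.2737 -0.5893  0.2391] [-179.95    0.     24.91] shift [ 0.4782 -0.8247 -0.0403] t 0.25
```

Careful with the scale: shifts go in shares of 0.5 m and turns go in shares of 60 degrees. That gives: 0.29 m / 0.5 = 0.58, -0.15 m / 0.5 = -0.3.

Call:
tcp_steps([
  [[0.08,-0.04,0,0,0.087],[0.16,-0.08,0,0,0.087],[0.24,-0.12,0,0,0.087],[0.31,-0.16,0,0,0.087],[0.38,-0.2,0,0,0.087],[0.45,-0.24,0,0,0.087],[0.52,-0.28,0,0,0.087],[0.58,-0.3,0,0,0.087]],
], squeeze=30)

```text
time_s: 0.92
tool_pos: [0.4748, -0.3278, 0.2399]
tool_rot: [-180.0, -0.0, 25.0]
force: [0.3, 0.5, -0.4]
grip_width: 0.0871
grasp_force: 0.0
```

```bash
python3 -c "
from h import *
go([.5,0.05,.25]);go([.42,.32,.27])"
```

```text
at [ 0.4748 -0.3278  0.2399] [-1.7999e+02 -2.0000e-02  2.5040e+01] shift [ 0.1827 -0.3317 -0.0099] t 0.9167
at [ 0.4748 -0.3278  0.2399] [-1.7999e+02 -2.0000e-02  2.5040e+01] shift [ 0.2245 -0.6101 -0.0298] t 0.9167
```

View pics/c.png

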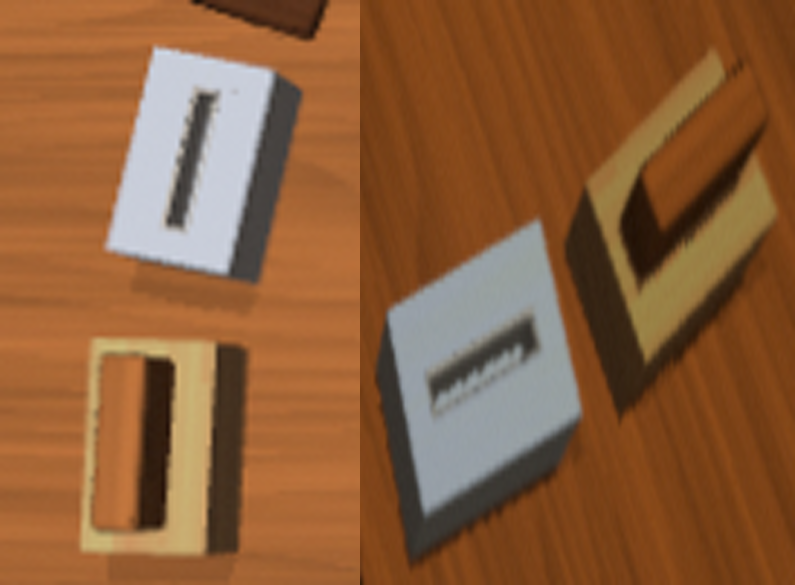

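The crop shows the handle pointing about 3° off world x, and the master slot about 13° off, with its far end toward −y. I'll move the wrist camera there.

To row units: -0.288 m / 0.5 = -0.576, -0.252 m / 0.5 = -0.504, 28 degrees / 60 = 0.4667.

Call:
tcp_steps([
  [[0.04,-0.072,0,0.0667,0.087],[0.08,-0.144,0,0.1333,0.087],[0.12,-0.216,0,0.2,0.087],[0.16,-0.288,0,0.2667,0.087],[0.2,-0.36,0,0.3333,0.087],[0.24,-0.432,0,0.4,0.087],[0.28,-0.504,0,0.4667,0.087],[0.32,-0.576,0,0.4667,0.087]],
])

```text
time_s: 1.58
tool_pos: [0.4971, -0.0009, 0.2398]
tool_rot: [180.0, -0.0, -3.3]
force: [1.1, -0.1, 0.7]
grip_width: 0.0871
grasp_force: 0.0
```

```bash
python3 -c "
from h import *
go([.4,.32,.27],-3)"
```

```text
at [ 0.4971 -0.0009  0.2398] [ 1.7996e+02 -4.0000e-02 -3.2700e+00] shift [-0.1152 -0.3148 -0.0305] t 1.5833
turn about tool z -0.27
```

To row units: -0.31 m / 0.5 = -0.62, -0.28 m / 0.5 = -0.56.

Call:
tcp_steps([
  [[-0.02,-0.08,-0.01,0,0.087],[-0.04,-0.16,-0.02,0,0.087],[-0.06,-0.24,-0.03,0,0.087],[-0.08,-0.32,-0.04,0,0.087],[-0.1,-0.4,-0.06,0,0.087],[-0.12,-0.48,-0.08,0,0.087],[-0.14,-0.56,-0.08,0,0.087],[-0.14,-0.62,-0.08,0,0.087]],
])

```text
time_s: 2.25
tool_pos: [0.4418, 0.3148, 0.281]
tool_rot: [-179.9, -0.1, -2.9]
force: [0.1, 1.9, -0.4]
grip_width: 0.087
grasp_force: 0.0
```

Call:
tcp_steps([
  [[0,0,0,0,0.087],[0,0,0,0,0.087]],
])

```text
time_s: 2.42
tool_pos: [0.4432, 0.3125, 0.2793]
tool_rot: [-180.0, 0.1, -2.8]
force: [-0.1, -1.0, 0.3]
grip_width: 0.0871
grasp_force: 0.0
```

```bash
python3 -c "
from h import *
c=shot('wrist','w2');go([.45,.33,.24])"
```

```text
at [0.444  0.3105 0.2791] [ 1.7996e+02  4.0000e-02 -3.0200e+00] shift [ 0.0049 -0.0199  0.0391] t 2.4667
```

View pics/w2.png

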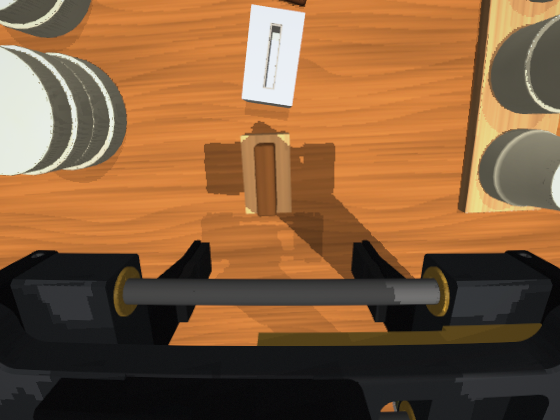

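The wrist view shows the handle top at about (265,180), axis vertical in the image, and the master slot at about (272,56). I'll take a second, closer view.

To row units: 0.09 m / 0.5 = 0.18, 0.04 m / 0.5 = 0.08.

Call:
tcp_steps([
  [[0.06,0,0.04,0,0.087],[0.12,-0.01,0.08,0,0.087],[0.18,-0.02,0.12,0,0.087],[0.18,-0.02,0.12,0,0.087],[0.18,-0.02,0.12,0,0.087]],
])

```text
time_s: 2.88
tool_pos: [0.5358, 0.312, 0.2163]
tool_rot: [179.8, 0.3, -3.4]
force: [0.1, -0.3, 0.3]
grip_width: 0.0872
grasp_force: 0.0
```

```bash
python3 -c "
from h import *
c=shot('wrist','w3');go([.45,.33,.24]);a=load('w2')
A=cv2.resize(a['color'][0:220,230:310],None,fx=2.7,fy=2.7,interpolation=2)
B=cv2.resize(c['color'][0:420,190:350],None,fx=3.2,fy=1.414,interpolation=2)
B=cv2.resize(c['color'][20:270,200:360],None,fx=2.376,fy=2.376,interpolation=2)
cv2.imwrite('pics/c3.png',np.hstack([A[:594],B[:594]]))"
```

```text
at [0.5349 0.3137 0.2184] [ 1.7993e+02  1.5000e-01 -3.2600e+00] shift [-0.0858 -0.0114 -0.0214] t 2.9333
```

View pics/c3.png

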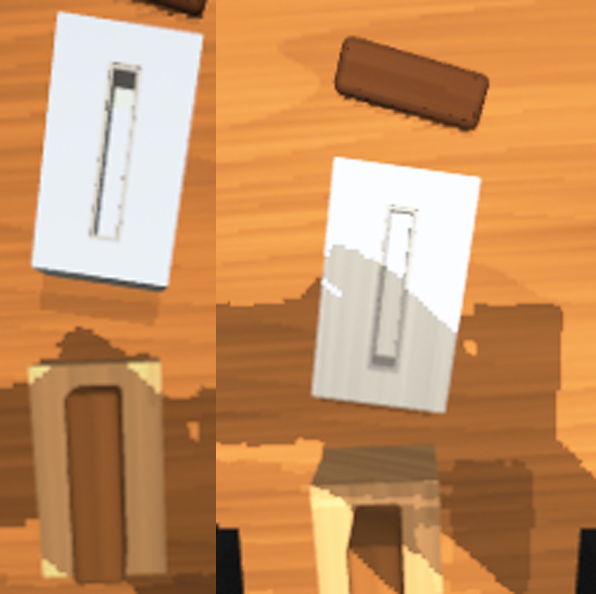

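Create m.py:
```python
from h import *
t,s,a,b=load('t1'),load('s1'),load('w2'),load('w3')
f=lambda p,o,k,pad=0:((p[0]-pad+.5)/k-.5+o[0],(p[1]+.5)/k-.5+o[1])
ft=lambda p:f(p,(80,170),4.5);fa=lambda p:f(p,(230,0),2.7);fb=lambda p:f(p,(200,20),2.376,216)
T=[(155,47),(275,72),(230,277),(106,250)];A=[(58,13),(203,33),(167,288),(33,268)];B=[(333,157),(480,178),(445,412),(312,397)]
P=[]
for i in range(4):
    X,e=tri([(t,ft(T[i])),(a,fa(A[i])),(b,fb(B[i]))]);P.append(X);print("master",X.round(4),np.round(e,1))
P=np.array(P);c=P.mean(0);d=(P[0]+P[1]-P[2]-P[3])/2;print(c.round(4),"len",np.linalg.norm(d),"yaw",np.degrees(np.arctan2(d[1],d[0])),"wid",np.linalg.norm(P[0]+P[3]-P[1]-P[2])/2)
for nm,C,F,L in(("t",t,ft,T),("w2",a,fa,A),("w3",b,fb,B)):
    Q=np.array([onz(C,F(p),.06) for p in L]);d=(Q[0]+Q[1]-Q[2]-Q[3])/2;print(nm,Q.mean(0).round(4),np.degrees(np.arctan2(d[1],d[0])).round(2),np.linalg.norm(d).round(4))
# slot ends in w2/w3 at z=.06
for C,F,L in((a,fa,[(126,64),(104,240)]),(b,fb,[(403,208),(382,370)])):
    Q=np.array([onz(C,F(p),.06) for p in L]);d=Q[0]-Q[1];print("slot",Q.mean(0).round(4),np.degrees(np.arctan2(d[1],d[0])).round(2),np.linalg.norm(d).round(4))
# handle
TH=[(104,355),(147,355),(137,530),(92,530)];AH=[(65,392),(122,389),(127,579),(72,582)]
for p,q in zip(TH,AH):
    X,e=tri([(t,ft(p)),(a,fa(q))]);print("handle",X.round(4),np.round(e,1),onz(t,ft(p),.11).round(4)[:2],onz(a,fa(q),.11).round(4)[:2])
```

```bash
python3 m.py
```

```text
master [0.6501 0.3364 0.0605] [0.8 0.8 0.1]
master [0.6384 0.2773 0.0629] [0.1 0.1 0.1]
master [0.5402 0.2958 0.0591] [0.3 0.4 0.3]
master [0.5517 0.354  0.0648] [0.8 1.  0.4]
[0.5951 0.3159 0.0618] len 0.09999163852283592 yaw -10.432643243964154 wid 0.059790371938854774
t [0.5957 0.3168 0.06  ] -10.64 0.1002
w2 [0.5949 0.3158 0.06  ] -10.57 0.1008
w3 [0.5951 0.3159 0.06  ] -10.62 0.1002
slot [0.5951 0.3159 0.06  ] -10.91 0.0695
slot [0.5949 0.3159 0.06  ] -11.26 0.0686
handle [0.5002 0.3396 0.1075] [0.1 0.1] [0.5    0.3388] [0.5005 0.3393]
handle [0.5004 0.3169 0.116 ] [0.6 0.6] [0.5002 0.319 ] [0.5005 0.3168]
handle [0.4221 0.3195 0.1115] [0.7 0.7] [0.4216 0.3205] [0.4222 0.319 ]
handle [0.4211 0.3424 0.1068] [0.2 0.2] [0.4213 0.3411] [0.422  0.3422]
```

Master is at (0.595, 0.316) with yaw −10.7°, and size and height match the text. The handle centre is (0.461, 0.3295) with its top at 0.11 and yaw −1.8°. Going above the handle.

```bash
python3 -c "
from h import *
go([.4612,.3295,.15],-1.8)"
```

```text
at [0.5349 0.3137 0.2184] [ 1.7993e+02  1.5000e-01 -3.2600e+00] shift [-0.0743 -0.0117  0.0686] t 2.9333
turn about tool z -1.46
```

To row units: -0.074 m / 0.5 = -0.148, 0.068 m / 0.5 = 0.136, -1.5 degrees / 60 = -0.025.

Call:
tcp_steps([
  [[-0.05,-0.008,0.02,-0.025,0.087],[-0.1,-0.016,0.06,-0.025,0.087],[-0.148,-0.024,0.1,-0.025,0.087],[-0.148,-0.024,0.136,-0.025,0.087],[-0.148,-0.024,0.136,-0.025,0.087],[-0.148,-0.024,0.136,-0.025,0.087]],
])

```text
time_s: 3.43
tool_pos: [0.4613, 0.3309, 0.1527]
tool_rot: [179.9, -0.1, -1.6]
force: [0.5, -0.5, 0.4]
grip_width: 0.0869
grasp_force: 0.0
```

```bash
python3 -c "
from h import *
for i in range(4):go([.4612,.3295,.083],-1.8);shot('wrist','w4')
c=load('w4')
import itertools
r=R.from_euler('z',-1.8,degrees=True).as_matrix()
P=[np.array([.4612,.3295,z])+r@[x,y,0] for z in(.11,) for x,y in((.04,.011),(.04,-.011),(-.04,-.011),(-.04,.011))]
im=c['color'].copy();cv2.polylines(im,[proj(c,P).round().astype(int)],1,(0,255,0),1);cv2.imwrite('pics/w4.png',cv2.resize(im[100:400,130:430],None,fx=2,fy=2))"
```

```text
at [0.4613 0.3309 0.1527] [ 1.7993e+02 -1.2000e-01 -1.5900e+00] shift [-0.0002  0.0013  0.0697] t 3.4333
turn about tool z 0.21
at [0.4624 0.3313 0.1535] [-179.99   -0.18   -1.65] shift [-0.0014  0.0019  0.0705] t 3.4833
turn about tool z 0.15
at [0.4629 0.3316 0.1537] [-179.94   -0.2    -1.67] shift [-0.0019  0.0022  0.0707] t 3.5333
turn about tool z 0.13
at [0.463  0.3317 0.1536] [-179.93   -0.18   -1.68] shift [-0.0019  0.0024  0.0706] t 3.5833
turn about tool z 0.12
```

View pics/w4.png

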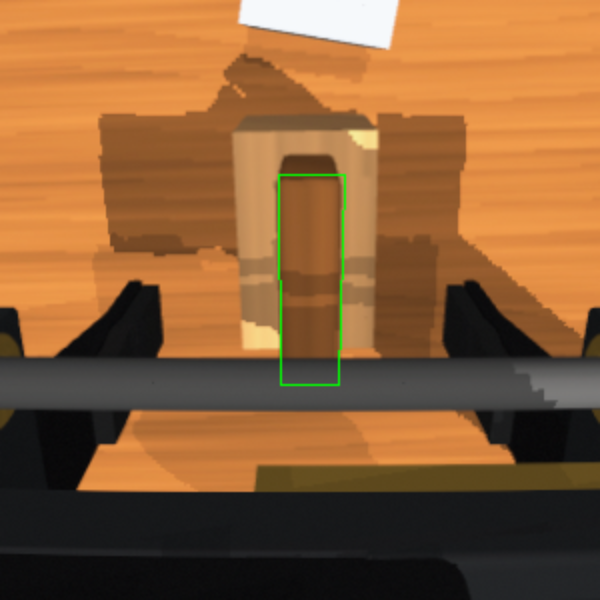

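The overlay of my handle model fits to about 1 mm: the handle edges run at x 277–340 and the model at 278–344. Descending and gripping.

To row units: 0.07 m / 0.5 = 0.14, 0.065 m / 0.5 = 0.13, -0.4 degrees / 60 = -0.0067.

Call:
tcp_steps([
  [[-0.004,0.003,0.04,-0.0067,0.087],[-0.004,0.003,0.09,-0.0067,0.087],[-0.004,0.003,0.13,-0.0067,0.087],[-0.004,0.003,0.14,-0.0067,0.087],[-0.004,0.003,0.14,-0.0067,0.087],[-0.004,0.003,0.14,-0.0067,0.087]],
], squeeze=40)

```text
time_s: 4.13
tool_pos: [0.4601, 0.3308, 0.0826]
tool_rot: [-179.9, -0.1, -1.2]
force: [-0.1, 0.4, -0.4]
grip_width: 0.0871
grasp_force: 0.0
```

Call:
tcp_steps([
  [[0,0,0,0,0.06],[0,0,0,0,0.04],[0,0,0,0,0.03],[0,0,0,0,0.015],[0,0,0,0,0.015],[0,0,0,0,0.015],[0,0,0,0,0.015],[0,0,0,0,0.015]],
], squeeze=40)

```text
time_s: 4.8
tool_pos: [0.4593, 0.3302, 0.0815]
tool_rot: [180.0, -0.0, -1.2]
force: [-0.5, -0.3, 0.1]
grip_width: 0.0416
grasp_force: 0.0
```

Call:
tcp_steps([
  [[0,0,0,0,0.01],[0,0,0,0,0.01],[0,0,0,0,0.01],[0,0,0,0,0.01],[0,0,0,0,0.01],[0,0,0,0,0.01]],
], squeeze=40)

```text
time_s: 5.3
tool_pos: [0.4593, 0.3301, 0.0815]
tool_rot: [180.0, 0.0, -1.2]
force: [-0.1, -0.7, -0.1]
grip_width: 0.0216
grasp_force: 40.0
```

Call:
tcp_steps([
  [[0,0,-0.01,0,0.01],[0,0,-0.03,0,0.01],[0,0,-0.06,0,0.01],[0,0,-0.1,0,0.01],[0,0,-0.14,0,0.01],[0,0,-0.17,0,0.01],[0,0,-0.17,0,0.01],[0,0,-0.17,0,0.01]],
])

```text
time_s: 5.97
tool_pos: [0.4597, 0.3306, 0.1675]
tool_rot: [-180.0, -0.1, -1.2]
force: [0.5, 0.3, -1.2]
grip_width: 0.0217
grasp_force: 40.0
```

To row units: 0.13 m / 0.5 = 0.26, 0.115 m / 0.5 = 0.23, 9.5 degrees / 60 = 0.1583.

Call:
tcp_steps([
  [[0.06,0.004,0,0.0333,0.01],[0.12,0.01,0,0.0667,0.01],[0.18,0.016,0,0.1,0.01],[0.23,0.02,0,0.1333,0.01],[0.26,0.024,0,0.1583,0.01],[0.26,0.024,0,0.1583,0.01],[0.26,0.024,0,0.1583,0.01]],
])

```text
time_s: 6.55
tool_pos: [0.5887, 0.3147, 0.1643]
tool_rot: [179.9, 0.2, -10.7]
force: [-0.3, 0.9, -1.5]
grip_width: 0.0219
grasp_force: 40.0
```

Call:
tcp_steps([
  [[0,0,0,0,0.01],[0,0,0,0,0.01]],
])

```text
time_s: 6.72
tool_pos: [0.5874, 0.3163, 0.166]
tool_rot: [180.0, 0.1, -10.6]
force: [-0.3, 0.6, -1.3]
grip_width: 0.0216
grasp_force: 40.0
```

Create ov.py:
```python
from h import *
import sys
def boxes(X,yaw): # gauge corners: handle+blade
    r=R.from_euler('z',yaw,degrees=True).as_matrix();out=[]
    for hx,hy,z0,z1 in((.03,.0025,0,.045),(.04,.011,.045,.095)):
        for z in(z0,z1): out.append([np.array(X)+r@[x,y,z] for x,y in((hx,hy),(hx,-hy),(-hx,-hy),(-hx,hy))])
    return out
def draw(c,polys,f,box,k):
    im=cv2.resize(c['color'],None,fx=k,fy=k,interpolation=2)
    for P in polys: cv2.polylines(im,[((proj(c,P)+.5)*k-.5).round().astype(int)],1,(0,255,0),1)
    x0,y0,x1,y1=[int(v*k) for v in box];im=im[y0:y1,x0:x1];cv2.imwrite(f,im);return im
```

Run:
```python
from ov import *
go([.5932,.3162,.145],-10.7)
s=shot('scene','s5');w=shot('wrist','w5')
o=env.get_obs();yaw=o["tool_rot"][2];p=o["tool_pos"]+R.from_euler('z',yaw,degrees=True).apply([.0019,0,-.0665])
r=R.from_euler('z',-10.7,degrees=True).as_matrix()
M=[np.array([.5951,.3159,.06])+r@[x,y,0] for x,y in((.0335,.0055),(.0335,-.0055),(-.0335,-.0055),(-.0335,.0055))]
B=boxes(p,yaw)
I=draw(s,B+[M],'pics/a.png',(310,240,480,400),2.6)
J=draw(w,B+[M],'pics/b.png',(190,40,340,248),2)
h=min(I.shape[0],J.shape[0]);cv2.imwrite('pics/c5.png',np.hstack([I[:h],J[:h]]))
```

```text
at [0.5874 0.3163 0.166 ] [ 1.7997e+02  8.0000e-02 -1.0550e+01] shift [ 0.0058 -0.0009  0.021 ] t 6.7167
turn about tool z 0.15
```

View pics/c5.png

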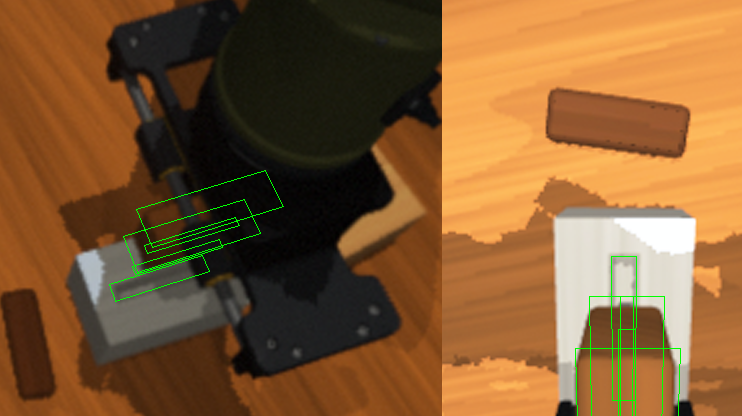

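The wrist overlay shows the slot where my model puts it. The handle's far end is about 2 mm nearer than modelled, and laterally it agrees within 1 mm. Shifting by that and lowering to just above the mouth.

To row units: 0.03 m / 0.5 = 0.06, -0.001 m / 0.5 = -0.002, 0.1 degrees / 60 = 0.0017.

Call:
tcp_steps([
  [[0.014,-0.002,0,0,0.01],[0.014,-0.002,0.03,0.0017,0.01],[0.014,-0.002,0.06,0.0017,0.01],[0.014,-0.002,0.06,0.0017,0.01],[0.014,-0.002,0.06,0.0017,0.01]],
])

```text
time_s: 7.23
tool_pos: [0.5953, 0.3146, 0.1349]
tool_rot: [179.9, 0.1, -10.8]
force: [0.7, -0.3, -0.8]
grip_width: 0.022
grasp_force: 40.0
```

Run:
```python
from ov import *
o=[]
for i in range(4):
    go([.5945,.3160,.0965],-10.7);s=shot('wrist','w6')
t=shot('scene','s6')
o=env.get_obs();yaw=o["tool_rot"][2];p=o["tool_pos"]+R.from_euler('z',yaw,degrees=True).apply([.0006,0,-.0665])
r=R.from_euler('z',-10.7,degrees=True).as_matrix()
M=[np.array([.5951,.3159,.06])+r@[x,y,0] for x,y in((.0335,.0055),(.0335,-.0055),(-.0335,-.0055),(-.0335,.0055))]
I=draw(t,[M],'pics/a.png',(320,290,420,390),4);J=draw(s,boxes(p,yaw)+[M],'pics/b.png',(220,110,320,210),4)
cv2.imwrite('pics/c6.png',np.hstack([I,J]))
```

```text
at [0.5953 0.3146 0.1349] [ 1.7988e+02  1.4000e-01 -1.0780e+01] shift [-0.0009 -0.0014  0.0384] t 7.2333
turn about tool z -0.08
at [0.5958 0.3152 0.1361] [ 1.7996e+02  6.0000e-02 -1.0770e+01] shift [-0.0014 -0.0006  0.0396] t 7.2833
turn about tool z -0.07
at [0.5961 0.3154 0.1368] [-179.99   -0.    -10.77] shift [-0.0017 -0.0002  0.0403] t 7.3333
turn about tool z -0.07
at [0.5963 0.3156 0.1372] [-1.7996e+02 -4.0000e-02 -1.0770e+01] shift [-0.0019 -0.      0.0407] t 7.3833
turn about tool z -0.07
```

View pics/c6.png

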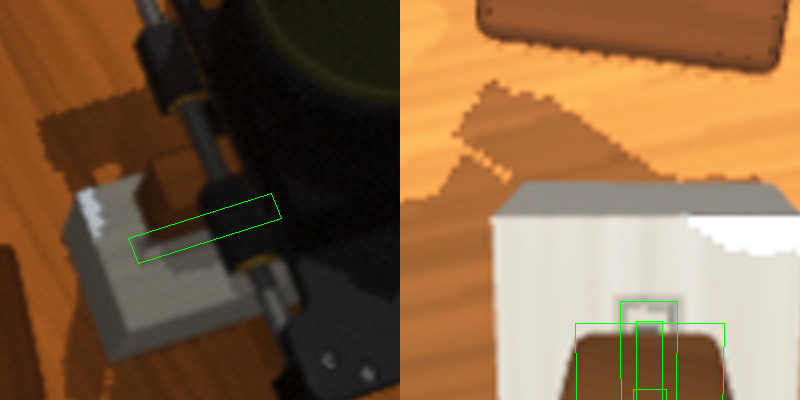

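The blade lines up with the slot: blade x 636–662, slot 617–678 in the right half, so laterally centred to under 1 mm. Inserting in stages while watching force.

To row units: 0.034 m / 0.5 = 0.068, -0.001 m / 0.5 = -0.002.

Call:
tcp_steps([
  [[-0.002,0,0.01,0,0.01],[-0.002,0,0.024,0,0.01],[-0.002,0,0.04,0,0.01],[-0.002,0,0.052,0,0.01],[-0.002,0,0.064,0,0.01],[-0.002,0,0.068,0,0.01],[-0.002,0,0.068,0,0.01],[-0.002,0,0.068,0,0.01]],
])

```text
time_s: 8.15
tool_pos: [0.5951, 0.3154, 0.1024]
tool_rot: [180.0, 0.0, -10.8]
force: [0.1, -0.6, -1.9]
grip_width: 0.0216
grasp_force: 40.0
```

Call:
tcp_steps([
  [[0,0,0,0,0.01],[0,0,0,0,0.01]],
])

```text
time_s: 8.32
tool_pos: [0.5954, 0.3156, 0.1031]
tool_rot: [-180.0, -0.0, -10.8]
force: [-0.6, 0.4, -1.7]
grip_width: 0.0216
grasp_force: 40.0
```

Free so far, with about 6 mm to go. Creeping down until it touches.

To row units: 0.005 m / 0.5 = 0.01, 0.004 m / 0.5 = 0.008.

Call:
tcp_steps([
  [[0,0,0.004,0,0.01],[0,0,0.008,0,0.01],[0,0,0.01,0,0.01],[0,0,0.01,0,0.01]],
])

```text
time_s: 8.65
tool_pos: [0.5949, 0.3152, 0.0971]
tool_rot: [180.0, 0.0, -10.8]
force: [-0.3, -0.7, -1.6]
grip_width: 0.0221
grasp_force: 40.0
```

Call:
tcp_steps([
  [[0,0,0.002,0,0.01],[0,0,0.002,0,0.01],[0,0,0.002,0,0.01]],
])

```text
time_s: 8.9
tool_pos: [0.5951, 0.3154, 0.0965]
tool_rot: [180.0, -0.0, -10.8]
force: [0.0, -0.4, -2.3]
grip_width: 0.0222
grasp_force: 40.0
```

Call:
tcp_steps([
  [[0,0,0.002,0,0.01],[0,0,0.002,0,0.01],[0,0,0.002,0,0.01]],
])

```text
time_s: 9.15
tool_pos: [0.5952, 0.3155, 0.0965]
tool_rot: [180.0, -0.0, -10.8]
force: [-1.8, -0.7, 5.7]
grip_width: 0.0218
grasp_force: 40.0
```

To row units: 0.0007 m / 0.5 = 0.0014.

Call:
tcp_steps([
  [[0,0,0.0014,0,0.01],[0,0,0.0014,0,0.01],[0,0,0.0014,0,0.01],[0,0,0.0014,0,0.01]],
])

```text
time_s: 9.48
tool_pos: [0.5952, 0.3155, 0.0964]
tool_rot: [180.0, -0.0, -10.8]
force: [-4.0, -2.9, 9.1]
grip_width: 0.0219
grasp_force: 40.0
```

Bottomed at the expected height with the reaction rising. Drawing it straight out.

To row units: -0.16 m / 0.5 = -0.32, -0.14 m / 0.5 = -0.28.

Call:
tcp_steps([
  [[0,0,-0.02,0,0.01],[0,0,-0.06,0,0.01],[0,0,-0.11,0,0.01],[0,0,-0.17,0,0.01],[0,0,-0.23,0,0.01],[0,0,-0.28,0,0.01],[0,0,-0.32,0,0.01],[0,0,-0.32,0,0.01]],
])

```text
time_s: 10.15
tool_pos: [0.5969, 0.3171, 0.2602]
tool_rot: [-179.7, -0.4, -10.8]
force: [-0.2, 0.9, -1.0]
grip_width: 0.0221
grasp_force: 40.0
```

```bash
python3 -c "
from h import *
go([.5,.0,.255],17);go([.48,-.26,.255],17)"
```

```text
at [0.5969 0.3171 0.2602] [-179.67   -0.38  -10.79] shift [-0.0358  0.3297  0.0031] t 10.15
turn about tool z -27.79
at [0.5969 0.3171 0.2602] [-179.67   -0.38  -10.79] shift [-0.0068  0.5888  0.0018] t 10.15
turn about tool z -27.79
```

To row units: 0.3 m / 0.5 = 0.6, 0.27 m / 0.5 = 0.54.

Call:
tcp_steps([
  [[0,0.06,0,0,0.01],[0,0.14,0,0,0.01],[0,0.22,0,0,0.01],[0,0.3,0,0,0.01],[0,0.38,0,0,0.01],[0,0.46,0,0,0.01],[0,0.54,0,0,0.01],[0,0.6,0,0,0.01]],
])

```text
time_s: 10.82
tool_pos: [0.5377, 0.0164, 0.2535]
tool_rot: [179.9, 0.1, -11.0]
force: [0.9, -0.6, -1.7]
grip_width: 0.0218
grasp_force: 40.0
```

Call:
tcp_steps([
  [[0,0.06,0,-0.0667,0.01],[0,0.14,0,-0.1333,0.01],[0,0.22,0,-0.2,0.01],[0,0.3,0,-0.2667,0.01],[0,0.38,0,-0.3333,0.01],[0,0.46,0,-0.4,0.01],[0.02,0.52,0,-0.4583,0.01],[0.02,0.54,0,-0.4583,0.01]],
])

```text
time_s: 11.48
tool_pos: [0.4964, -0.2533, 0.2531]
tool_rot: [179.9, 0.1, 16.4]
force: [0.1, -1.1, -2.7]
grip_width: 0.0222
grasp_force: 40.0
```

Call:
tcp_steps([
  [[0,0,0,0,0.01],[0,0,0,0,0.01],[0,0,0,0,0.01]],
])

```text
time_s: 11.73
tool_pos: [0.4987, -0.244, 0.2542]
tool_rot: [-179.9, -0.0, 16.8]
force: [1.0, 1.8, -1.4]
grip_width: 0.0218
grasp_force: 40.0
```

Run:
```python
from ov import *
w=shot('wrist','w7');t=shot('top','t7');go([.574,-.2455,.255],16.7)
I=cv2.resize(w['color'][0:420,120:440],None,fx=1.4,fy=1.4,interpolation=2)
o=load('t1');J=cv2.resize(o['color'][165:275,335:430],None,fx=3.6,fy=5.3454,interpolation=2)
cv2.imwrite('pics/c7.png',np.hstack([I,J[:I.shape[0]]]));print(I.shape,J.shape)
```

```text
at [ 0.4989 -0.2441  0.2548] [-1.7998e+02 -1.0000e-02  1.6900e+01] shift [ 0.0714  0.0232 -0.0002] t 11.8333
turn about tool z 0.2
(588, 448, 3) (588, 342, 3)
```

View pics/c7.png

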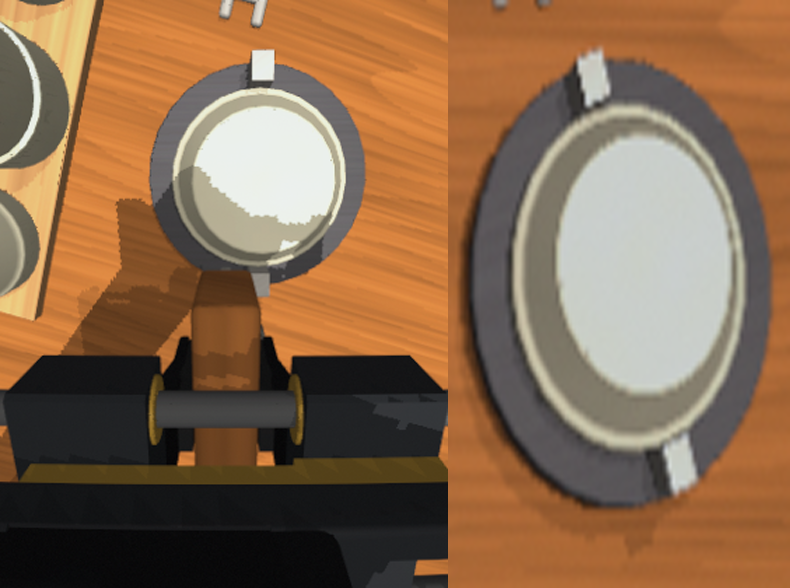

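Run:
```python
from ov import *
t,w,s=load('t1'),load('w7'),load('s1')
ft=lambda p:((p[0]-448+.5)/3.6-.5+335,(p[1]+.5)/5.3454-.5+165);fw=lambda p:((p[0]+.5)/1.4-.5+120,(p[1]+.5)/1.4-.5)
for n,C,F,L in(("top",t,ft,[(555,264),(732,264),(643,133),(643,395)]),("wrist",w,fw,[(192,181),(338,181),(265,107),(265,255)])):
    Q=np.array([onz(C,F(p),.105) for p in L]);print(n,"crown",((Q[0]+Q[1])/2+(Q[2]+Q[3])/2)/2,np.linalg.norm(Q[0]-Q[1]),np.linalg.norm(Q[2]-Q[3]))
Q=[onz(t,ft(p),.085) for p in((594,78),(680,463))];d=Q[0]-Q[1];print("dogs",Q,(Q[0]+Q[1])/2,np.degrees(np.arctan2(d[1],d[0])),np.linalg.norm(d))
# automatic: bright crown outline in both images
for n,C,z,(x0,y0,x1,y1) in(("top",t,.105,(345,175,430,255)),):
    g=C["color"][y0:y1,x0:x1].min(2);_,m=cv2.threshold(g,200,255,0)
    k=max(cv2.findContours(m,0,1)[0],key=cv2.contourArea)[:,0]+[x0,y0]
    P=np.array([onz(C,p,z)[:2] for p in cv2.convexHull(k)[:,0]]);print(n,cv2.minEnclosingCircle((P*1e3).astype(np.float32)))
# wrist: foot circle etc; crown centre triangulated
print(tri([(t,ft((643.5,264))),(w,fw((265,181)))]))
print("dog far wrist",onz(w,fw((263,62)),.085),[onz(w,fw(p),.085) for p in((252,50),(274,50))],"near",[onz(w,fw(p),.085)for p in((258,296),(270,296))])
print("dog w pred",[((proj(w,[q])[0]-[120,0])*1.4).round(1) for q in Q])
o=env.get_obs();yaw=o["tool_rot"][2]
for dx in(-.002,0,.002):
    p=o["tool_pos"]+R.from_euler('z',yaw,degrees=True).apply([dx,0,-.0665]);B=boxes(p,yaw)
    print(dx,[((proj(w,[(b[0]+b[1])/2])[0]-[120,0])*1.4).round(1) for b in B[2:]],((proj(w,B[2][:2])-[120,0])*1.4).round())
```

```text
top crown [ 0.57539113 -0.2463771   0.105     ] 0.10232336425079386 0.10171423701457576
wrist crown [ 0.57534993 -0.24908717  0.105     ] 0.10249698340712142 0.10105386360438078
dogs [array([ 0.65160863, -0.22316887,  0.085     ]), array([ 0.49977221, -0.27059564,  0.085     ])] [ 0.57569042 -0.24688226  0.085     ] 17.34642260403257 0.15907103722821458
top ((575.8687744140625, -246.9506072998047), 47.94738006591797)
(array([ 0.57668634, -0.24974143,  0.09109084]), [np.float64(0.3794758191857093), np.float64(0.3794758191855681)])
dog far wrist [ 0.65298303 -0.22384704  0.085     ] [array([ 0.65800959, -0.21416788,  0.085     ]), array([ 0.66250929, -0.22877293,  0.085     ])] near [array([ 0.48933072, -0.2736101 ,  0.085     ]), array([ 0.49215666, -0.28290792,  0.085     ])]
dog w pred [array([261.3,  63.5]), array([258.3, 282.8])]
-0.002 [array([226.6, 273.2]), array([226.8, 313.1])] [[200. 273.]
 [253. 273.]]
0 [array([226.6, 268.6]), array([226.8, 306.9])] [[200. 269.]
 [253. 269.]]
0.002 [array([226.6, 263.9]), array([226.8, 300.5])] [[200. 264.]
 [253. 264.]]
```

Crown is at about (0.5757, −0.2475) with yaw 17.1°. The top camera, wrist camera and dogs agree within 2 mm, and the crown diameter and dog spacing match. The gauge sits about −0.5 mm along x in the hand. Moving above the crown, then checking.

To row units: 0.073 m / 0.5 = 0.146, 0.03 m / 0.5 = 0.06, -0.2 degrees / 60 = -0.0033.

Call:
tcp_steps([
  [[0.03,0.01,0,0,0.01],[0.07,0.024,0,-0.0033,0.01],[0.11,0.04,0,-0.0033,0.01],[0.146,0.051,0.03,-0.0033,0.01],[0.146,0.051,0.06,-0.0033,0.01],[0.146,0.051,0.08,-0.0033,0.01],[0.146,0.051,0.08,-0.0033,0.01]],
])

```text
time_s: 12.42
tool_pos: [0.5742, -0.2481, 0.2119]
tool_rot: [-179.8, 0.2, 17.0]
force: [-0.8, -0.2, -3.1]
grip_width: 0.022
grasp_force: 40.0
```

Call:
tcp_steps([
  [[0,0,0,0,0.01],[0,0,0,0,0.01],[0,0,0,0,0.01],[0,0,0,0,0.01]],
])

```text
time_s: 12.75
tool_pos: [0.5758, -0.2501, 0.2161]
tool_rot: [179.9, -0.1, 16.9]
force: [-0.3, 0.1, -2.8]
grip_width: 0.0219
grasp_force: 40.0
```

```bash
python3 -c "
from h import *
for i in range(4): go([.5762,-.2474,.1815],17.1);w=shot('wrist','w8')
"
```

```text
at [ 0.5758 -0.2501  0.2161] [ 1.7991e+02 -7.0000e-02  1.6890e+01] shift [ 0.0012 -0.0025  0.0346] t 12.75
turn about tool z -0.21
at [ 0.5757 -0.2501  0.2159] [ 1.7992e+02 -6.0000e-02  1.6890e+01] shift [ 0.0012 -0.0025  0.0344] t 12.8
turn about tool z -0.21
at [ 0.5756 -0.2501  0.2157] [ 1.7993e+02 -5.0000e-02  1.6890e+01] shift [ 0.0013 -0.0024  0.0342] t 12.85
turn about tool z -0.21
at [ 0.5756 -0.25    0.2155] [ 1.7995e+02 -3.0000e-02  1.6890e+01] shift [ 0.0013 -0.0024  0.034 ] t 12.9
turn about tool z -0.21
```

Lowering most of the way, then settling.

To row units: 0.031 m / 0.5 = 0.062, 0.028 m / 0.5 = 0.056, -0.2 degrees / 60 = -0.0033.

Call:
tcp_steps([
  [[0.0024,-0.0048,0.016,-0.0033,0.01],[0.0024,-0.0048,0.032,-0.0033,0.01],[0.0024,-0.0048,0.046,-0.0033,0.01],[0.0024,-0.0048,0.056,-0.0033,0.01],[0.0024,-0.0048,0.062,-0.0033,0.01],[0.0024,-0.0048,0.062,-0.0033,0.01],[0.0024,-0.0048,0.062,-0.0033,0.01]],
])

```text
time_s: 13.53
tool_pos: [0.5759, -0.2472, 0.1836]
tool_rot: [-180.0, 0.0, 17.1]
force: [-0.2, -0.5, -2.1]
grip_width: 0.0218
grasp_force: 40.0
```

Call:
tcp_steps([
  [[0,0,0,0,0.01],[0,0,0,0,0.01],[0,0,0,0,0.01],[0,0,0,0,0.01],[0,0,0,0,0.01],[0,0,0,0,0.01]],
])

```text
time_s: 14.03
tool_pos: [0.576, -0.2472, 0.184]
tool_rot: [180.0, -0.0, 17.1]
force: [-0.1, -0.4, -1.7]
grip_width: 0.0217
grasp_force: 40.0
```

Run:
```python
from ov import *
go([.5762,-.2474,.1815],17.1)
t=shot('wrist','w9');s=shot('scene','s9');go([.5762,-.2474,.1815],17.1)
o=env.get_obs();yaw=o["tool_rot"][2];p=o["tool_pos"]+R.from_euler('z',yaw,degrees=True).apply([-.0005,0,-.0665])
a=np.linspace(0,2*np.pi,60);r=R.from_euler('z',17.1,degrees=True).as_matrix();c=np.array([.5757,-.2475,0])
W=[[c+[.05*np.cos(x),.05*np.sin(x),.105] for x in a]]+[[c+r@[q*.08+i,j,.085] for i,j in((.01,.008),(.01,-.008),(-.01,-.008),(-.01,.008))] for q in(1,-1)]
I=draw(t,W+boxes(p,yaw),'pics/a.png',(180,60,360,260),2.2);J=draw(s,W+boxes(p,yaw),'pics/b.png',(190,60,320,190),3)
h=min(I.shape[0],J.shape[0]);cv2.imwrite('pics/c9.png',np.hstack([I[:h],J[:h]]))
```

```text
at [ 0.576  -0.2472  0.184 ] [179.99  -0.    17.11] shift [0.0002 0.0002 0.0025] t 14.0333
turn about tool z 0.01
at [ 0.576  -0.2472  0.1839] [179.99   0.    17.11] shift [0.0002 0.0003 0.0024] t 14.1333
turn about tool z 0.01
```

View pics/c9.png

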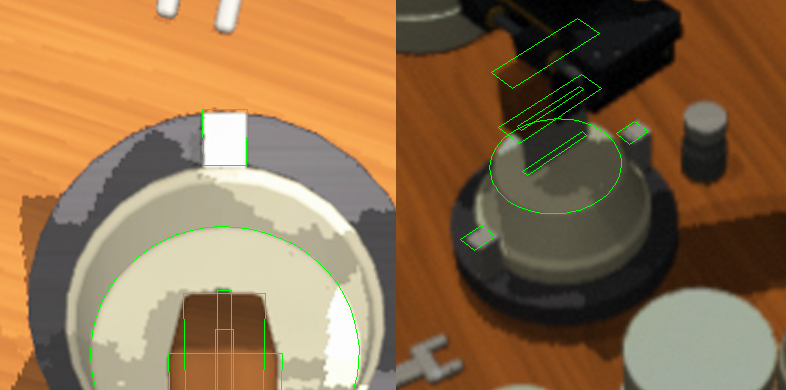

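The wheel, dogs, crown and gauge models all overlay the pictures within about 1 mm. The blade is on the dogs' line and centred. Lowering the last 2.4 mm and holding.

To row units: 0.0024 m / 0.5 = 0.0048, 0.002 m / 0.5 = 0.004.

Call:
tcp_steps([
  [[0,0,0.002,0,0.01],[0,0,0.004,0,0.01],[0,0,0.0048,0,0.01],[0,0,0.0048,0,0.01],[0,0,0.0048,0,0.01],[0,0,0.0048,0,0.01],[0,0,0.0048,0,0.01],[0,0,0.0048,0,0.01]],
])

```text
time_s: 14.8
tool_pos: [0.576, -0.2472, 0.1815]
tool_rot: [180.0, 0.0, 17.1]
force: [-0.1, 1.0, -2.1]
grip_width: 0.0217
grasp_force: 40.0
```

Call:
tcp_steps([
  [[0,0,0,0,0.01],[0,0,0,0,0.01],[0,0,0,0,0.01],[0,0,0,0,0.01],[0,0,0,0,0.01],[0,0,0,0,0.01]],
])

```text
time_s: 15.3
tool_pos: [0.576, -0.2472, 0.1815]
tool_rot: [180.0, 0.0, 17.1]
force: [0.6, -0.4, -2.2]
grip_width: 0.0218
grasp_force: 40.0
```

```bash
python3 -c "
from cell import env
print(env.get_obs()['joint_velocities'].round(2));print(env.sign_off())"
```

```text
[ 0.05 -0.01  0.05  0.06  0.03 -0.08  0.  ]
the job is handed in; nothing more can be done
None
```

I tried the blade to the bottom of the master slot, then carried it over the moulds; it is now held still, centred about 10 mm above the crown in line with the dogs, and the job was handed in at about 15 s (the verdict was not shown).

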